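# Slide the cover plate off its feed tray and fit it on the pump housing

## Task

Pressing lightly from above, slide the flat steel cover plate along its tray until its narrow tab sticks out well past the tray's open front edge, with the plate still lying flat in the tray; then pinch the tab by its sides and lift the plate out. Fit it gently over the two pins of the pump housing, lying flat and fully down with the tab sticking out over the housing's front face, and let go. The tray marks easily, so touch down slowly and never press on it with more than about 1 kg of force; do not press hard on the housing either, and leave the screwdriver, bottle and bead bin where they are.

Things in the scene. Friction and masses are not known exactly. Their poses are not given: they have to be found in the camera images.
- tray: Fixed feed tray, turned up to 0.35 rad: grey block with black plastic top, 170 (x) x 90 (y) mm, origin at the centre of its underside on the bench. In its top a channel along x, floor 55 mm above the origin, 56 mm wide between side walls 4 mm high (tops at 59 mm), closed at the back by a like wall at x = +75 mm, open at the front (-x end), where the block drops sheer to the bench.
- tray_edge (a point): Middle of the tray's front edge, at the height of the channel floor (tray x = -85 mm, y = 0, z = 55 mm). Axes as the tray's.
- plate: Loose flat steel cover plate, 4 mm thick, 110 mm long (x), 120 to 195 g, flat in the tray's channel, its top flush with the walls. Origin on the underside at mid-length, x from tab to wide end. Wide part x = -23 to +55 mm, 50 mm wide, with two 15 mm through holes at x = 0 and +40 mm; solid tab x = -55 to -23 mm, 34 mm wide. Centre of mass within 6 mm of the origin.
- plate_tab (a point): Middle of the tab's end face (plate x = -55 mm, mid-thickness), at first 5 to 35 mm behind the tray's front edge. Axes as the plate's. With 35 to 40 mm of overhang the fingers can go down on either side of the tab in front of the tray; beyond 50 mm the plate tips off.
- hole_near (a point): Centre of the hole nearer the tab, on the plate's underside (plate x = 0). Axes as the plate's. Fingertips grip the plate a little better than the tray does: shut, touched down slowly (about 3 mm/s) and pressed with 5 to 7 N on the solid metal between the holes (plate x about +20 mm), they drag it along; some slip is possible.
- hole_far (a point): Centre of the hole farther from the tab, on the plate's underside (plate x = +40 mm). Axes as the plate's.
- housing: Fixed dark steel pump housing, turned up to 0.35 rad: block 84 (x) x 64 (y) mm, flat top 50 mm above the origin (centre of the underside, on the bench); front face at x = -42 mm. 8 mm thick foot plate, 110 mm wide, not reaching beyond the front face; round side bosses reach y = +-54 mm, z below 45 mm. Two upright pins, 10 mm thick, 12 mm tall, tapered tips, on the top at x = -20 and +20 mm.
- pin_near (a point): Foot of the pin nearer the housing's front (-x) face, on the pin's axis at the height of the flat top. Axes as the housing's. The near hole goes on this pin; fitted, the plate's axes are parallel to the housing's and its tab is beyond the front face.
- pin_far (a point): Foot of the other pin, on its axis at the height of the flat top. Axes as the housing's.
- screwdriver: Loose screwdriver with a yellow handle lying on the bench; leave alone.
- bottle: Loose white bottle with a red cap, 48 mm across, 110 mm tall; leave alone.
- bead_bin: Loose open blue bin of glass beads, 110 x 80 x 40 mm; leave alone.
Not all that is in view belongs to the job. There is more than one size of the plate; the job needs the smallest.

How it is judged:
On the way, in this order (a step that is already met when the one before it is completed fails the run):
1. the plate lies flat in the tray with its tab sticking out at least 25 mm past the front edge (x of plate_tab in the frame of tray_edge below -0.025 m and angle between plate's own z axis and vertical below 0.06 rad and z of plate in the frame of tray_edge below 0.0025 m and contact force between plate and tray above 0.1 N), for 0.2 s.
2. the plate is held in the fingers, at least 15 mm above the tray floor (z of plate in the frame of tray_edge above 0.015 m and contact force between the fingers and plate above 1 N), for 0.2 s.
At the end, for the whole second after the job is handed in: the plate rests flat (within 0.05 rad) and fully down (within 2 mm) on the housing, near hole over the front pin and far hole over the other (each within 4 mm), tab over the front face, at rest and released (horizontal distance between hole_near and pin_near below 0.004 m and horizontal distance between hole_far and pin_far below 0.004 m and z of hole_near in the frame of pin_near below 0.002 m and z of hole_far in the frame of pin_far below 0.002 m and angle between plate's own z axis and vertical below 0.05 rad and linear speed of plate below 0.01 m/s); the robot touches nothing.
It fails at once if the plate is pressed on the tray with more than 11 N (contact force between plate and tray above 11 N).
It fails at once if the gripper presses on the tray with more than 18 N (contact force between the arm and tray above 18 N).
It fails at once if the plate is pressed on the housing with more than 25 N (contact force between plate and housing above 25 N).
It fails at once if the screwdriver, bottle or bead bin is moved by more than 20 mm (distance of any of screwdriver, bottle, bead_bin from where it was at the start of the episode above 0.02 m).
It also fails if it takes over 72 s, if anything falls off the work surface, if the arm or the gripper's body presses on something with over 40 N, if the wrist force passes 120 N, or if a joint passes its speed limit or range.

## Robot

A 6-joint arm with a two-finger parallel gripper is mounted at the origin on the work surface. World frame = base frame: x ahead of the robot, y to its left, z up, the work surface at z = 0. Lengths are in m, angles in rad, forces in N, time in s.
With the tool pointing down it reaches from about 0.35 to 0.775 m from the base axis. Payload 7.3 kg.
Tool frame: the origin (TCP) lies at the centre of the arm's flange, where the gripper is bolted on; the fingertips stand 178 mm ahead of it and the grasp point (between the pads) lies 159 mm ahead of it (tip_extent is the distance from the TCP to the fingertips, in m); z points along the fingers, y is the line along which they close (so a half turn about z gives the same grasp; the last joint's range is limited). The gripper opens to 92 mm and grips with 3 to 60 N. Pads are 19 mm wide; open, the fingers measure 130 mm over their backs; the gripper's body (75 mm by 190 mm) begins 47 mm behind the grasp point.
Start: joints at [1.12, 0.342, 1.524, -0, 1.275, -0.146], TCP at [0.158, 0.501, 0.405] pointing down, gripper open.
Joint ranges: [-2.53, 2.53], [-0.77, 2.02], [0.04, 2.7], [-1, 4.14], [0.28, 2.66], [-3.11, 3.11]. Speed limits (rad/s): [2.57, 2.57, 3.14, 3.14, 3.14, 3.14].

## Interface

Orientations are given as [roll, pitch, yaw] about the fixed x, y, z axes, in that order (R = Rz(yaw) Ry(pitch) Rx(roll)).
In Python, from cell import * gives the robot as it stands.
- The arm moves only by the tool arm_command, never from a script. Its arguments are lists of equal length, an entry for each row: "xyz": the shift along the world's x, y, z in mm, a list of three; "spin": the turn about the world's z in degrees. In form: {"xyz": [[tx, ty, tz], ...], "spin": [spin, ...]}. A call has 1 to 20 rows; each row shifts and turns the commanded pose from where the row before left it; what a row does not reach is not made up. A row lasts 1/10 s, in which the tool goes at most 50 mm and 8.59 degrees, less where a joint would pass 70% of its speed; a pose out of reach is approached as far as the arm can. A call with a gripper value outside its range is refused whole. "jaw" is the opening, from -1 (shut) to 1 (fully open), set as the call begins (left out, the last holds). The fingers move at their own pace and stop on an object; "squeeze" is the grip in N (left out, the last holds). Time passes only in rows, so rows that do not move let the fingers close. It gives the time, the measured TCP pose, the force, the opening and the grip force at its end, in the units of the state.
- observe(): the state, without advancing time (a new reading comes with each control period).
- read_camera(name): name is "scene" or "top"; returns a dict with "img" (480x640x3 uint8, red, green, blue), "depth" (480x640 float32, m along the optical axis (not along the pixel's ray), 0 where there is no reading), "fx", "fy", "cx", "cy" (pixels), "world_from_camera" (4x4, takes a point from camera to world coordinates). Camera axes: x right, y up, looking along -z (the intrinsics and any distortion apply to the point x, -y, -z); pixel columns grow to the right and rows downward; lengths in m; the calibration is good to about 2 mm. A picture is of the moment at which its call begins.
- hand_in(): hands the job in; it is judged then, once.
The state is a dict: "time": time; "qpos": joint angles; "qvel": joint speeds; "joint_efforts": joint torques, N m; "tool_pos": TCP position; "tool_rot": TCP orientation; "contact_force": force on the tool from outside, world axes, zero at the start; "torque": the same for the moment, N m; "opening": finger opening in m; "grip_force": force on a finger pad.
Only numpy, scipy, OpenCV 4.12 (cv2) and the standard library are available. Lean on these libraries where they do the work, as an engineer would, in place of code of your own. Each camera call takes 0.05 s, during which the arm holds its last target. There are 200 camera calls.

## Working session

There is one attempt and no reset: what is moved stays moved. The work goes in short steps, Python scripts to look and compute and a tool call to move; the robot and the scene stay as the last step left them, time stands still between calls to the robot, and variables do not carry over. Pictures are saved under pics/ and viewed, at most 10 in all, crops included, and the job is handed in when it is done.

Besides the shell and the picture viewer there is one more tool, called after "Request:" as name(argument=value, ...), one argument or row to a line, values as JSON. arm_command: Moves the arm, as the interface text tells. Its arguments: {"type":"object","properties":{"xyz":{"type":"array","items":{"type":"array","items":{"type":"number"}}},"spin":{"type":"array","items":{"type":"number"}},"jaw":{"type":"number"},"squeeze":{"type":"number"}},"required":["xyz","spin"]}

```bash
ls; mkdir -p pics; python3 - <<'E'
from cell import *
import cv2,numpy as np
for n in("scene","top"):
    c=read_camera(n);cv2.imwrite(f"pics/{n}0.png",c["img"][:,:,::-1]);np.savez(f"{n}0.npz",**c)
    print(n,c["fx"],c["fy"],c["cx"],c["cy"],np.round(c["world_from_camera"],4),[k for k in c])
print(observe())
E
```

```text
pics
scene 516.6954913139988 516.6954913139988 314.51673115900536 245.55361074831865 [[-0.7797 -0.3499  0.5193  1.213 ]
 [ 0.6259 -0.4139  0.661   0.8101]
 [-0.0164  0.8404  0.5417  0.7326]
 [ 0.      0.      0.      1.    ]] ['img', 'depth', 'fx', 'fy', 'cx', 'cy', 'world_from_camera']
top 618.5973631092048 618.5973631092048 317.7297210859611 236.8284884138765 [[ 0.0289  0.9974 -0.0658  0.4851]
 [-0.9995  0.0296  0.0093  0.0133]
 [ 0.0112  0.0655  0.9978  1.6003]
 [ 0.      0.      0.      1.    ]] ['img', 'depth', 'fx', 'fy', 'cx', 'cy', 'world_from_camera']
{'time': 0.1, 'qpos': array([ 1.11999926e+00,  3.42650207e-01,  1.52494021e+00, -6.62407819e-06,
        1.27544872e+00, -1.46022840e-01]), 'qvel': array([ 3.84905439e-04, -2.00931960e-03, -1.14174562e-03, -1.16950319e-03,
        2.19756286e-05,  5.65022984e-04]), 'joint_efforts': array([ 2.62125206e-03, -4.32011998e+01, -2.44695622e+01,  7.21560745e-02,
        5.26500132e-02, -6.22487005e-05]), 'tool_pos': array([0.15747336, 0.50068708, 0.40410924]), 'tool_rot': array([-3.14016065e+00, -2.04202151e-04,  2.83682022e+00]), 'contact_force': array([-0.27211193,  0.6482756 , -0.70826108]), 'torque': array([-0.0236899 ,  0.01682829,  0.03881447]), 'grip_force': 0.0, 'opening': 0.0918739486657919}
```

View pics/top0.png

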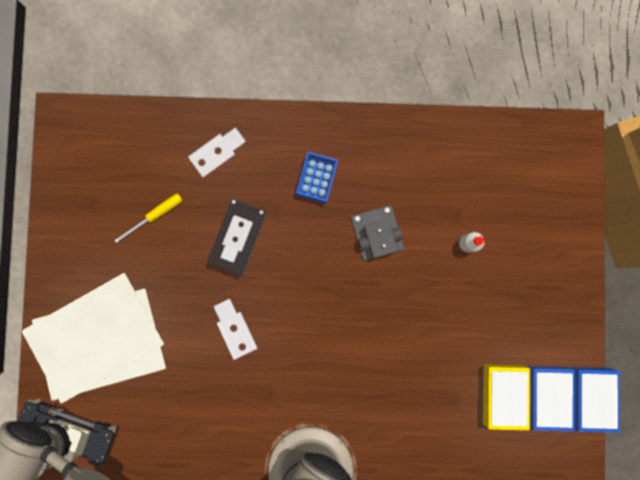

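View pics/scene0.png

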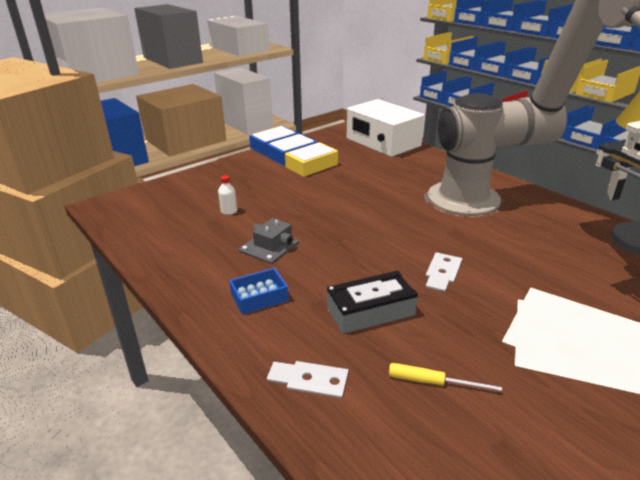

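The top view shows the tray at about (237,238) with the plate in it, and the housing at about (379,233). The scene view shows the tray at (370,300) and the housing at (270,238). The two larger plates on the bench are decoys. I'll enlarge the parts that matter.

```bash
python3 - <<'E'
import cv2,numpy as np
t=cv2.imread("pics/top0.png");s=cv2.imread("pics/scene0.png")
f=lambda i,x,y,w,h,k:cv2.resize(i[y:y+h,x:x+w],None,fx=k,fy=k,interpolation=cv2.INTER_CUBIC)
cv2.imwrite("pics/c1.png",np.hstack([f(t,200,190,75,100,6)[:, :400],f(t,345,190,66,100,6)]))
cv2.imwrite("pics/c2.png",np.hstack([f(s,320,265,100,75,5),f(s,235,210,60,75,5)]))
E
```

```text
(no output)
```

View pics/c1.png

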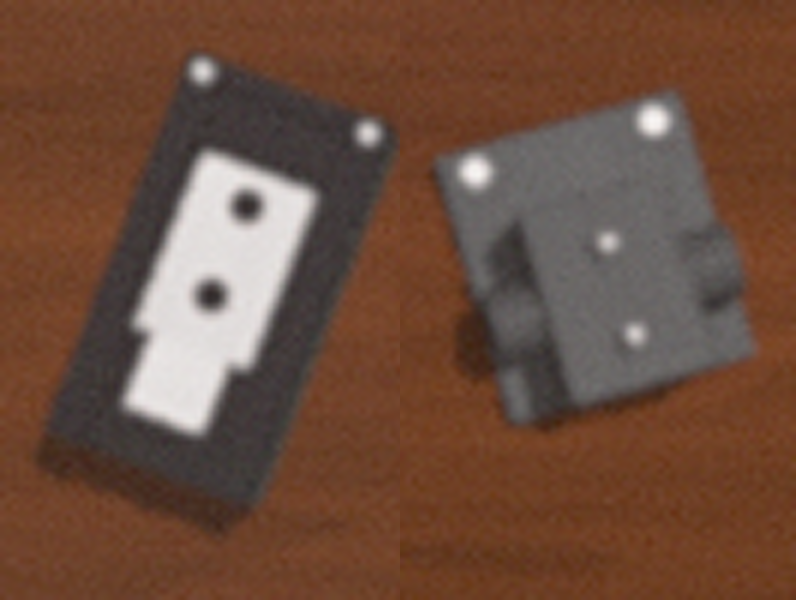

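View pics/c2.png

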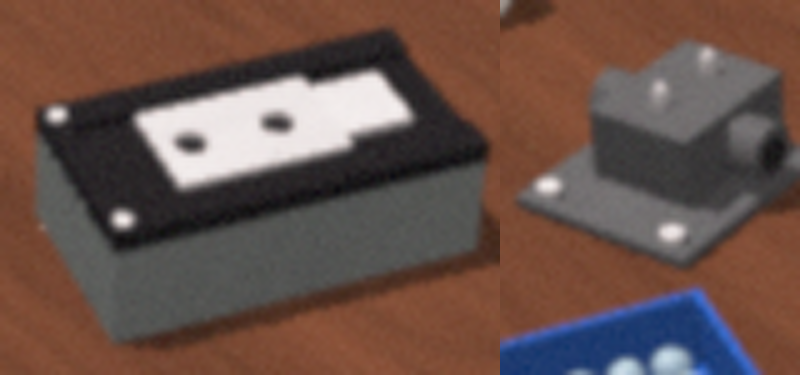

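The crops give readable corners, holes and pins. The plate holes are at (247,205) and (211,295) in c1, and (190,142) and (277,122) in c2. The pin tips are at (608,241) and (635,334) in c1, and (659,84) and (707,52) in c2. The tray's screws mark its back end, so the tab already points to the open front. Next I'll fit poses from both views.

```bash
cat > h.py <<'E'
import numpy as np
from scipy.optimize import least_squares
C={n:dict(np.load(n+"0.npz")) for n in("scene","top")}
def proj(c,P):
    M=np.linalg.inv(c["world_from_camera"]);p=P@M[:3,:3].T+M[:3,3]
    return np.c_[c["cx"]+c["fx"]*p[:,0]/-p[:,2], c["cy"]+c["fy"]*p[:,1]/p[:,2]]
def world(q,P):
    x,y,z,t=q;a,b=np.cos(t),np.sin(t)
    return np.c_[x+a*P[:,0]-b*P[:,1],y+b*P[:,0]+a*P[:,1],z+P[:,2]]
def pix(x0,y0,k,L,off=0): return (np.array(L,float)+.5-[off,0])/k-.5+[x0,y0]
def fit(obs,q0,cams=C,fixz=None):  # obs: list of (cam, model pts mm, pixels)
    def r(q):
        q=np.r_[q[:2],fixz,q[2]] if fixz is not None else q
        return np.concatenate([(proj(cams[n],world(q,np.array(P)/1e3))-U).ravel() for n,P,U in obs])
    s=least_squares(r,q0 if fixz is None else [q0[0],q0[1],q0[3]],loss="soft_l1",f_scale=.5)
    return s.x,np.sqrt(np.mean(r(s.x)**2)),np.round(r(s.x),1)
E
cat > m.py <<'E'
from h import *
np.set_printoptions(suppress=True,precision=4)
z=4 # top face of plate
PL=[[40,0,z],[0,0,z],[-55,17,z],[-55,-17,z],[55,25,z],[55,-25,z],[-23,25,z],[-23,-25,z]]
pt=pix(200,190,6,[[247,205],[211,295],[122,407],[203,437],[205,150],[318,190],[133,328],[248,372]])
ps=pix(320,265,5,[[190,142],[277,122],[413,122],[380,70],[182,190],[133,115],[352,150],[305,77]])
TR=[[-85,45,59],[-85,-45,59],[85,45,59],[85,-45,59]]
tt=pix(200,190,6,[[45,437],[255,508],[192,52],[398,132]])
ts=pix(320,265,5,[[487,147],[393,30],[118,245],[38,108]])
HO=[[20,0,62],[-20,0,62],[-42,-32,50],[42,32,50]]
ht=pix(345,190,6,[[608,241],[635,334]],400); hs=pix(235,210,5,[[659,82],[707,50],[690,40],[690,140]],500)
for nm,P,a,b,q0,zz in(("plate",PL,pt,ps,[.6,.13,.055,-.35],.055),("tray",TR,tt,ts,[.6,.13,0,-.35],0),("housing",HO,ht,hs,[.6,-.1,0,.28],0)):
    A=[("top",P[:len(a)],a)];B=[("scene",P[:len(b)],b)]
    if nm=="housing": B=[("scene",[P[0],P[1],[-42,32,50],[42,32,50]][:2],b[:2])]
    print(nm,"both",*fit(A+B,q0)[:3]); print(" top",fit(A,q0,fixz=zz)[0]," scene",fit(B,q0,fixz=zz)[0])
for n in C:
    c=C[n]
    for nm,u in(("plate",(pt if n=="top" else ps)[:2].mean(0)),("pinmid",(ht if n=="top" else hs[:2]).mean(0))):
        d=np.median(c["depth"][int(u[1])-1:int(u[1])+2,int(u[0])-1:int(u[0])+2]);
        p=np.array([(u[0]-c["cx"])*d/c["fx"],-(u[1]-c["cy"])*d/c["fy"],-d,1]);print(n,nm,(c["world_from_camera"]@p)[:3])
E
python3 m.py
```

```text
plate both [ 0.5758  0.2049  0.0554 -0.3436] 0.44681257004369374 [ 0.2  0.1  0.2  0.   0.5 -0.6 -0.3 -0.6  0.1  0.1 -0.1  0.7  0.4 -0.5
 -0.1 -0.6  0.4  0.2  0.4  0.1  0.2 -0.8 -0.4  0.7  0.  -0.8  0.7  0.3
  0.4 -0.9 -0.4  0.3]
 top [ 0.5754  0.2052 -0.3347]  scene [ 0.576   0.2046 -0.3602]
tray both [ 0.5818  0.2012 -0.0027 -0.3285] 0.5511508591071881 [ 0.5 -0.3 -0.7  0.5  0.5  0.3 -0.3 -0.5  1.1 -0.1 -0.3  0.  -0.  -0.7
 -0.2  1.2]
 top [ 0.5817  0.2008 -0.3233]  scene [ 0.5842  0.2036 -0.3312]
housing both [ 0.5899 -0.1601  0.003   0.3011] 0.16149764814882425 [ 0.2 -0.1  0.1 -0.2  0.2  0.1  0.2 -0.1]
 top [ 0.5897 -0.1602  0.3051]  scene [ 0.5875 -0.165   0.2935]
scene plate [0.595  0.1973 0.0595]
scene pinmid [ 0.5748 -0.185   0.0482]
top plate [0.5948 0.1987 0.0597]
top pinmid [ 0.5903 -0.1613  0.0523]
```

The measurements agree with the text: the plate underside is at 55.4 mm, the tray yaw is about -0.33, and the tab is about 23 mm behind the edge. The slide needed is about 60 mm. Moving above the press point now.

Request:
arm_command(
  xyz=[
    [31,-21.5,-8],
    [31,-21.5,-8],
    [31,-21.5,-8],
    [31,-21.5,-8],
    [31,-21.5,-8],
    [31,-21.5,-8],
    [31,-21.5,-8],
    [31,-21.5,-8],
    [31,-21.5,-8],
    [31,-21.5,-8],
    [31,-21.5,-8],
    [31,-21.5,-8],
    [31,-21.5,-8],
    [34,-23,-8],
    [0,0,0],
    [0,0,0],
  ],
  spin=[-1.7,0,0,0,0,0,0,0,0,0,0,0,0,0,0,0],
  jaw=-1,
  squeeze=20,
)

```text
time: 1.7
tool_pos: [0.5947, 0.1976, 0.2916]
tool_rot: [-3.141, -0.002, 2.805]
contact_force: [0.2, 0.4, 0.3]
opening: 0.0003
grip_force: 0.0
```

Request:
arm_command(
  xyz=[
    [0,0,-10],
    [0,0,-12],
    [0,0,-12],
    [0,0,-10],
    [0,0,-4],
    [0,0,-1],
    [0,0,0],
    [0,0,0],
  ],
  spin=[0,0,0,0,0,0,0,0],
)

```text
time: 2.5
tool_pos: [0.5947, 0.1983, 0.2442]
tool_rot: [3.141, 0.001, 2.807]
contact_force: [0.4, 0.1, 0.0]
opening: 0.0006
grip_force: 0.0
```

```bash
python3 - <<'E'
from cell import *
import cv2,numpy as np
s=read_camera("scene")["img"][:,:,::-1];t=read_camera("top")["img"][:,:,::-1]
f=lambda i,x,y,w,h,k:cv2.resize(i[y:y+h,x:x+w],None,fx=k,fy=k,interpolation=cv2.INTER_CUBIC)
cv2.imwrite("pics/c3.png",f(s,310,220,130,110,5))
print(observe()["contact_force"],observe()["tool_pos"])
E
```

```text
[ 0.45601972 -0.02602631  0.23985416] [0.59468076 0.19832072 0.24425877]
```

View pics/c3.png

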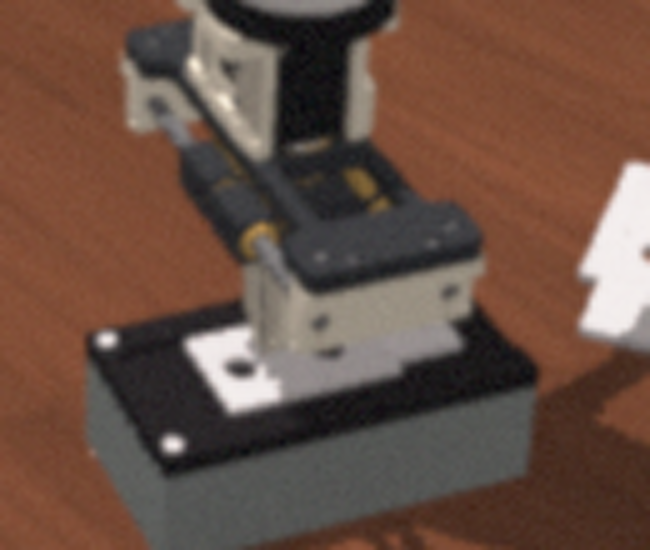

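The crop shows the gripper body at (370,260), hiding the tips. The far hole at (240,368) and part of the near hole at (330,350) are visible, and the tips are between them. Now a slow touchdown.

Request:
arm_command(
  xyz=[
    [0,0,-1],
    [0,0,-1],
    [0,0,-1],
    [0,0,-0.5],
    [0,0,-0.3],
    [0,0,-0.3],
    [0,0,-0.3],
    [0,0,-0.3],
    [0,0,-0.3],
    [0,0,-0.3],
  ],
  spin=[0,0,0,0,0,0,0,0,0,0],
)

```text
time: 3.6
tool_pos: [0.5945, 0.1983, 0.2384]
tool_rot: [3.141, 0.0, 2.807]
contact_force: [-0.5, -0.8, -0.2]
opening: 0.0003
grip_force: 0.0
```

Request:
arm_command(
  xyz=[
    [0,0,-0.3],
    [0,0,-0.3],
    [0,0,-0.3],
    [0,0,-0.3],
  ],
  spin=[0,0,0,0],
)

```text
time: 4.0
tool_pos: [0.5945, 0.1983, 0.2373]
tool_rot: [3.141, 0.0, 2.807]
contact_force: [-1.3, 0.1, 2.5]
opening: 0.0006
grip_force: 1.3
```

Request:
arm_command(
  xyz=[
    [0,0,-0.3],
    [0,0,0],
  ],
  spin=[0,0],
)

```text
time: 4.2
tool_pos: [0.5945, 0.1983, 0.2373]
tool_rot: [3.141, 0.0, 2.807]
contact_force: [-1.4, -0.4, 3.5]
opening: 0.0001
grip_force: 1.9
```

Request:
arm_command(
  xyz=[
    [0,0,-0.3],
    [0,0,-0.2],
    [0,0,0],
  ],
  spin=[0,0,0],
)

```text
time: 4.5
tool_pos: [0.5945, 0.1983, 0.2373]
tool_rot: [3.141, 0.0, 2.807]
contact_force: [-2.8, -1.0, 7.1]
opening: 0.0003
grip_force: 3.7
```

Request:
arm_command(
  xyz=[
    [-0.9,0.3,-0.1],
    [-0.9,0.3,0],
    [-0.9,0.3,0],
    [-0.9,0.3,0],
    [-1.4,0.5,0],
    [-1.4,0.5,0],
    [-1.4,0.5,0],
  ],
  spin=[0,0,0,0,0,0,0],
)

```text
time: 5.2
tool_pos: [0.5876, 0.201, 0.2373]
tool_rot: [3.14, 0.003, 2.807]
contact_force: [3.4, -0.7, 5.4]
opening: 0.0004
grip_force: 2.7
```

Request:
arm_command(
  xyz=[
    [-1.4,0.5,-0.1],
    [-1.4,0.5,0],
    [-1.4,0.5,0],
    [-1.4,0.5,0],
    [-1.4,0.5,0],
    [-1.4,0.5,0],
    [-1.4,0.5,0],
    [-1.4,0.5,0],
  ],
  spin=[0,0,0,0,0,0,0,0],
)

```text
time: 6.0
tool_pos: [0.5765, 0.205, 0.2373]
tool_rot: [3.14, 0.004, 2.807]
contact_force: [4.2, -1.1, 5.8]
opening: 0.0005
grip_force: 2.9
```

```bash
python3 - <<'E'
from cell import *
import cv2,numpy as np
s=read_camera("scene")["img"][:,:,::-1];t=read_camera("top")["img"][:,:,::-1]
f=lambda i,x,y,w,h,k:cv2.resize(i[y:y+h,x:x+w],None,fx=k,fy=k,interpolation=cv2.INTER_CUBIC)
cv2.imwrite("pics/c4.png",np.hstack([f(s,320,265,100,75,5),f(t,200,215,60,75,5)]))
print(observe()["contact_force"],observe()["tool_pos"])
E
```

```text
[ 3.23284162 -0.06236797  6.94222181] [0.57629022 0.20509734 0.2372827 ]
```

View pics/c4.png

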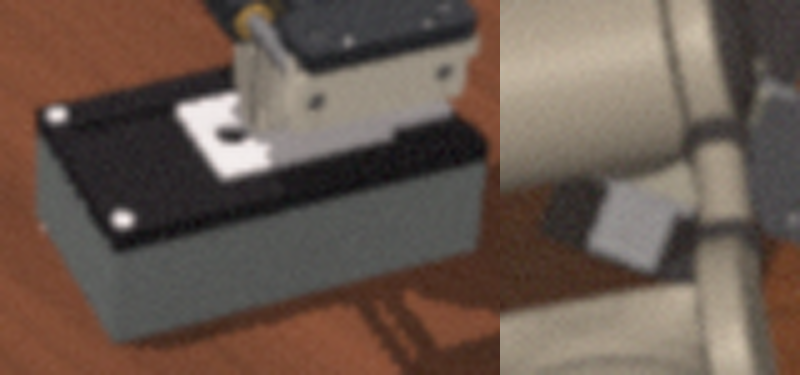

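The far hole moved from (190,142) to (232,134), about 20 mm, the same as the tool, so there is no slip. In the top part the tab shows at about (640,225). I'll continue the drag.

Request:
arm_command(
  xyz=[
    [-1.4,0.5,0],
    [-1.4,0.5,0],
    [-1.4,0.5,0],
    [-1.5,0.5,0],
    [-1.5,0.5,0],
    [-1.5,0.5,0],
    [-1.5,0.5,0],
    [-1.5,0.5,0],
    [-1.5,0.5,0],
  ],
  spin=[0,0,0,0,0,0,0,0,0],
)

```text
time: 7.0
tool_pos: [0.5633, 0.2095, 0.2373]
tool_rot: [3.14, 0.004, 2.807]
contact_force: [3.2, -1.2, 5.4]
opening: 0.0005
grip_force: 2.9
```

Request:
arm_command(
  xyz=[
    [-1.5,0.5,0],
    [-1.5,0.5,0],
    [-1.5,0.5,0],
    [-1.5,0.5,0],
    [-1.5,0.5,0],
    [-1.5,0.5,0],
    [-1.5,0.5,0],
    [-1.5,0.5,0],
  ],
  spin=[0,0,0,0,0,0,0,0],
)

```text
time: 7.8
tool_pos: [0.5513, 0.2136, 0.2373]
tool_rot: [3.139, 0.004, 2.807]
contact_force: [3.8, -0.6, 5.7]
opening: 0.0007
grip_force: 3.0
```

```bash
python3 - <<'E'
from cell import *
import cv2,numpy as np
s=read_camera("scene")["img"][:,:,::-1];t=read_camera("top")["img"][:,:,::-1]
f=lambda i,x,y,w,h,k:cv2.resize(i[y:y+h,x:x+w],None,fx=k,fy=k,interpolation=cv2.INTER_CUBIC)
cv2.imwrite("pics/c5.png",np.hstack([f(s,320,265,100,75,5),f(t,200,215,60,75,5)]))
for i in range(3): o=observe();print(o["contact_force"],o["tool_pos"])
E
```

```text
[ 2.95437333 -1.16172204  6.00082319] [0.5511247  0.21360573 0.23728638]
[ 2.95437333 -1.16172204  6.00082319] [0.5511247  0.21360573 0.23728638]
[ 2.95437333 -1.16172204  6.00082319] [0.5511247  0.21360573 0.23728638]
```

View pics/c5.png

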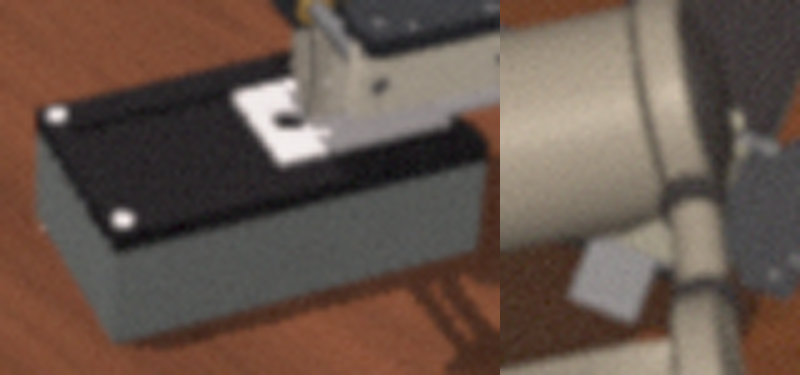

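The far hole is now at (290,120), with the wide-end corners at (232,92) and (285,165). In the top part the tab end corners are at (570,297) and (632,325). I'll fit the plate position to these.

```bash
python3 - <<'E'
from h import *
ps=pix(320,265,5,[[290,120],[285,165],[232,92]]);pt=pix(200,215,5,[[570,297],[632,325]],500)
S=("scene",[[40,0,4],[55,25,4],[55,-25,4]],ps);T=("top",[[-55,17,4],[-55,-17,4]],pt)
for o in([S,T],[S],[T]):
    q,e,_=fit(o,[.54,.22,.055,-.33],fixz=.055)
    for tr in((.5817,.2008,-.33),(.5842,.2036,-.33)):
        d=q[:2]-tr[:2];a=[np.cos(tr[2]),np.sin(tr[2])];x=d@a;y=-d[0]*a[1]+d[1]*a[0]
        print(q,round(e,2),"overhang mm",(-85-(x-.055*1000/1000*1)*1e3+0) if 0 else round(-(x*1e3-55)-85,1),"lat",round(y*1e3,1))
E
```

```text
[ 0.5325114   0.22007683 -0.34683389] 0.36 overhang mm 22.8 lat 2.3
[ 0.5325114   0.22007683 -0.34683389] 0.36 overhang mm 24.2 lat -1.2
[ 0.53249686  0.21862757 -0.31494128] 0.33 overhang mm 22.3 lat 0.9
[ 0.53249686  0.21862757 -0.31494128] 0.33 overhang mm 23.8 lat -2.5
[ 0.5310377   0.21791546 -0.3934092 ] 0.02 overhang mm 23.5 lat -0.2
[ 0.5310377   0.21791546 -0.3934092 ] 0.02 overhang mm 24.9 lat -3.7
```

Request:
arm_command(
  xyz=[
    [-1.4,0.5,0],
    [-1.4,0.5,0],
    [-1.4,0.5,0],
    [-1.4,0.5,0],
    [-1.4,0.5,0],
    [-1.4,0.5,0],
    [-1.4,0.5,0],
    [-1.4,0.5,0],
    [-1.4,0.5,0],
    [-0.7,0.2,0],
    [0,0,0],
    [0,0,0],
    [0,0,0],
    [0,0,1],
    [0,0,2],
    [0,0,5],
    [0,0,10],
    [0,0,10],
  ],
  spin=[0,0,0,0,0,0,0,0,0,0,0,0,0,0,0,0,0,0],
)

```text
time: 9.7
tool_pos: [0.537, 0.2182, 0.2649]
tool_rot: [-3.141, -0.0, 2.807]
contact_force: [0.5, -1.0, -0.0]
opening: 0.0004
grip_force: 0.0
```

Request:
arm_command(
  xyz=[
    [0,-10,40],
    [0,-40,30],
    [0,-45,0],
    [0,-45,0],
    [0,-40,0],
    [0,0,0],
    [0,0,0],
  ],
  spin=[0,0,0,0,0,0,0],
  jaw=0,
  squeeze=50,
)

```text
time: 10.4
tool_pos: [0.537, 0.0376, 0.335]
tool_rot: [3.141, 0.001, 2.805]
contact_force: [1.2, 0.3, 0.4]
opening: 0.0454
grip_force: 0.0
```

```bash
python3 - <<'E'
from cell import *
import cv2,numpy as np
s=read_camera("scene")["img"][:,:,::-1];t=read_camera("top")["img"][:,:,::-1]
f=lambda i,x,y,w,h,k:cv2.resize(i[y:y+h,x:x+w],None,fx=k,fy=k,interpolation=cv2.INTER_CUBIC)
a=f(s,335,250,90,90,5);b=f(t,200,215,62,90,5)
cv2.imwrite("pics/c6.png",np.hstack([a,b])); cv2.imwrite("pics/top6.png",t)
o=observe();print(o["tool_pos"],o["opening"])
E
```

```text
[0.53700319 0.03909205 0.33469013] 0.04627207288347457
```

View pics/c6.png

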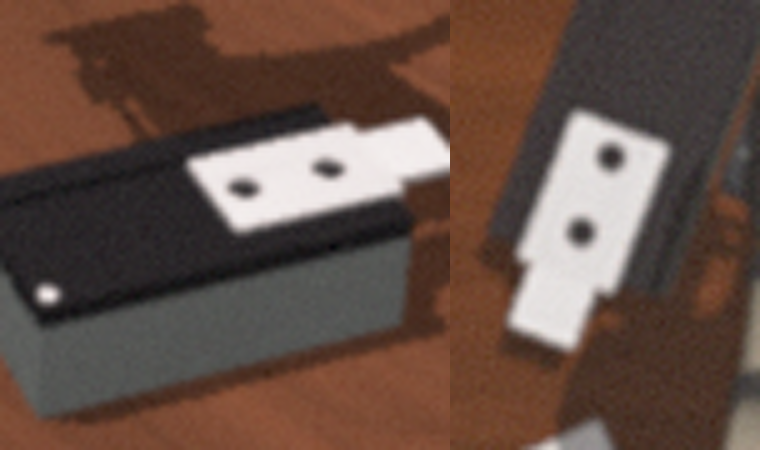

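The plate lies flat with the whole tab past the front edge. The holes are at (611,157) and (581,232) in the top part, and (244,187) and (328,168) in the scene part.

```bash
python3 - <<'E'
from h import *
z=4
P={"h1":[40,0,z],"h2":[0,0,z],"w+":[55,25,z],"w-":[55,-25,z],"s+":[-23,25,z],"s-":[-23,-25,z],"t-":[-55,-17,z],"t+":[-55,17,z]}
pt=pix(200,215,5,[[611,157],[581,232],[577,110],[669,147],[520,258],[612,295],[575,352],[508,325]],450)
ps=pix(335,250,5,[[244,187],[328,168],[238,233],[187,160],[405,190],[352,125],[424,118]])
T=("top",list(P.values()),pt);S=("scene",list(P.values())[:7],ps)
for o in([T,S],): print(fit(o,[.52,.22,.055,-.33])[:2])
for o in([T,S],[T],[S]):
    q,e,_=fit(o,[.52,.22,.055,-.33],fixz=.055)
    t=q[2];a=np.array([np.cos(t),np.sin(t)]);d=q[:2]-[.5825,.2015]
    print(q,e,"grasp",q[:2]-.037*a,"overhang",-(d@[np.cos(.33),-np.sin(.33)])*1e3+55-85)
E
```

```text
(array([ 0.51976238,  0.22466973,  0.05559329, -0.33870014]), np.float64(0.3014517637405344))
[ 0.51961159  0.2245659  -0.33863547] 0.3121104890277963 grasp [0.48471286 0.23685731] overhang 36.969444918236775
[ 0.51945717  0.22502636 -0.33411492] 0.2666520124133395 grasp [0.48450324 0.23715988] overhang 37.2647342241297
[ 0.51947565  0.224003   -0.34579585] 0.28162389882845323 grasp [0.48466583 0.23654398] overhang 36.91564153519556
```

Overhang is 37 mm. The grasp point is (0.4847, 0.2369). Moving above it with the jaw open.

Request:
arm_command(
  xyz=[
    [-10,38,0],
    [-12,45,0],
    [-10,40,0],
    [-10,40,0],
    [-10,34,0],
    [0,0,0],
    [0,0,0],
  ],
  spin=[0,0,0,0,0,0,0],
  jaw=1,
)

```text
time: 11.2
tool_pos: [0.4842, 0.237, 0.3343]
tool_rot: [-3.141, 0.0, 2.811]
contact_force: [-0.1, -0.5, 0.7]
opening: 0.0909
grip_force: 0.0
```

Request:
arm_command(
  xyz=[
    [0.3,0,-15],
    [0,0,-20],
    [0,0,-20],
    [0,0,-20],
    [0,0,-20],
    [0,0,-12],
    [0,0,-7],
    [0,0,-4],
    [0,0,0],
    [0,0,0],
    [0,0,0],
  ],
  spin=[-0.2,0,0,0,0,0,0,0,0,0,0],
)

```text
time: 12.3
tool_pos: [0.4856, 0.2353, 0.2169]
tool_rot: [3.141, 0.001, 2.804]
contact_force: [0.7, 0.4, -0.5]
opening: 0.0918
grip_force: 0.0
```

Request:
arm_command(
  xyz=[
    [0,0,0],
    [0,0,0],
    [0,0,0],
    [0,0,0],
    [0,0,0],
    [0,0,0],
    [0,0,0],
    [0,0,0],
    [0,0,0],
    [0,0,0],
  ],
  spin=[0,0,0,0,0,0,0,0,0,0],
  jaw=-1,
  squeeze=50,
)

```text
time: 13.3
tool_pos: [0.4853, 0.2352, 0.2162]
tool_rot: [3.142, -0.0, 2.804]
contact_force: [-0.5, 0.9, -0.3]
opening: 0.0329
grip_force: 49.9
```

Request:
arm_command(
  xyz=[
    [0,0,1],
    [0,0,2],
    [0,0,3],
    [0,0,6],
    [0,0,10],
    [0,0,10],
    [0,0,10],
    [0,0,10],
    [0,0,10],
    [0,0,10],
    [0,0,5],
    [0,0,0],
    [0,0,0],
  ],
  spin=[0,0,0,0,0,0,0,0,0,0,0,0,0],
)

```text
time: 14.6
tool_pos: [0.4852, 0.2352, 0.293]
tool_rot: [-3.141, -0.0, 2.804]
contact_force: [-0.7, 0.6, -1.8]
opening: 0.0325
grip_force: 49.9
```

Plate held. Carrying it to above the housing.

Request:
arm_command(
  xyz=[
    [2,-12,0],
    [3,-22,0],
    [4,-32,0],
    [4,-35,0],
    [4,-35,0],
    [4,-35,0],
    [4,-35,0],
    [4,-35,0],
    [4,-35,0],
    [4,-35,0],
    [4,-35,0],
    [4,-30,0],
    [3,-22,0],
    [2,-15,0],
    [0,0,0],
    [0,0,0],
    [0,0,0],
  ],
  spin=[1.3,2,2.6,3,3,3,3,3,3,3,3,2.8,2,1.9,0,0,0],
)

```text
time: 16.3
tool_pos: [0.5352, -0.1769, 0.2929]
tool_rot: [3.141, -0.001, -2.841]
contact_force: [0.1, -0.3, -2.0]
opening: 0.0327
grip_force: 49.9
```

```bash
python3 - <<'E'
from cell import *
import cv2,numpy as np
s=read_camera("scene")["img"][:,:,::-1];t=read_camera("top")["img"][:,:,::-1]
f=lambda i,x,y,w,h,k:cv2.resize(i[y:y+h,x:x+w],None,fx=k,fy=k,interpolation=cv2.INTER_CUBIC)
cv2.imwrite("pics/c7.png",np.hstack([f(s,230,170,80,100,5),f(t,345,190,70,100,5)]))
o=observe();print(o["tool_pos"],o["tool_rot"])
E
```

```text
[ 0.53530293 -0.17685186  0.29315677] [ 3.14107136e+00 -2.37516196e-04 -2.83999554e+00]
```

View pics/c7.png

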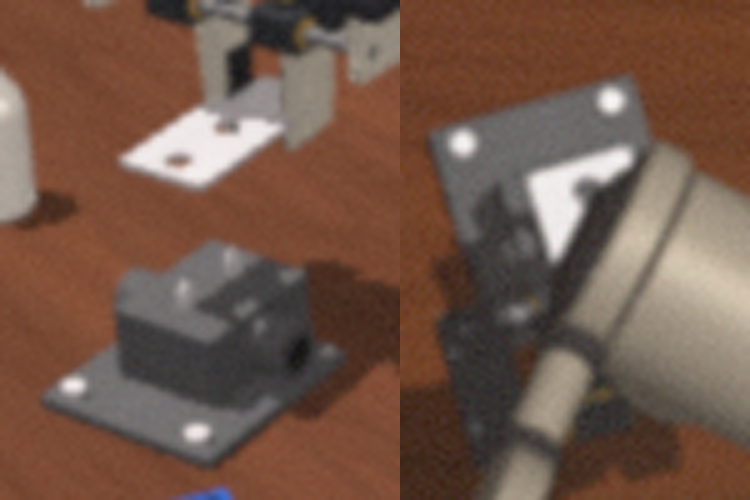

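In the scene part the plate hangs level above the housing. Its holes are at (180,159) and (229,126), its wide corners at (120,160) and (205,185), and the pin tips at (184,282) and (232,250). In the top part the wide-end corners are at (527,180) and (632,148). I'll compare plate and pins within the same camera.

```bash
python3 - <<'E'
from h import *
np.set_printoptions(suppress=True,precision=4)
ps=pix(230,170,5,[[180,159],[229,126],[205,185],[120,160]]);pt=pix(345,190,5,[[527,180],[632,148]],400)
M=[[40,0,4],[0,0,4],[55,25,4],[55,-25,4]];q0=[.57,-.166,.132,.3]
S=("scene",M,ps);T=("top",M[2:],pt)
print("free z",*fit([S,T],q0)); 
for z in(.128,.132): print(z,"scene",*fit([S],q0,fixz=z),"top",fit([T],q0,fixz=z)[0])
hs=pix(230,170,5,[[184,282],[232,250]]);hb=pix(230,170,5,[[184,304],[232,270]])
h0=[.59,-.16,0,.3]
for nm,z,u in(("tip",61,hs),("foot",50,hb)): print(nm,fit([("scene",[[20,0,z],[-20,0,z]],u)],h0,fixz=0)[0])
# base plate white screws/top-edge check of housing in scene: corners of flat top
u=pix(230,170,5,[[212,240],[305,272],[214,345],[116,308]])
print("top corners",*fit([("scene",[[-42,-32,50],[-42,32,50],[42,32,50],[42,-32,50]],u)],h0,fixz=0))
E
```

```text
free z [ 0.5687 -0.1667  0.1311  0.3347] 0.27423208826438816 [ 0.1  0.  -0.2  0.2 -0.3 -0.2  0.3 -0.1  0.5 -0.1 -0.6  0.1]
0.128 scene [ 0.5656 -0.1718  0.3395] 0.23878931145645707 [ 0.1  0.1 -0.3  0.2 -0.2 -0.2  0.4 -0. ] top [ 0.5689 -0.1669  0.3296]
0.132 scene [ 0.5696 -0.1654  0.3401] 0.19883739415828358 [ 0.1  0.1 -0.2  0.2 -0.2 -0.2  0.3 -0. ] top [ 0.5685 -0.1664  0.3291]
tip [ 0.5865 -0.1664  0.2927]
foot [ 0.5886 -0.1646  0.2992]
top corners [ 0.5888 -0.1602  0.3224] 0.4304773496459239 [-0.  -0.   1.  -0.1 -0.  -0.2 -0.5  0.3]
```

Request:
arm_command(
  xyz=[
    [0.8,-1,-10],
    [0,0,-15],
    [0,0,-15],
    [0,0,-10],
    [0,0,-5],
    [0,0,-3],
    [0,0,-2],
    [0,0,0],
    [0,0,0],
    [0,0,0],
  ],
  spin=[0,0,0,0,0,0,0,0,0,0],
)

```text
time: 17.4
tool_pos: [0.5362, -0.1788, 0.2337]
tool_rot: [-3.141, 0.001, -2.841]
contact_force: [-0.6, -0.7, -1.4]
opening: 0.0327
grip_force: 49.9
```

Request:
arm_command(
  xyz=[
    [0,0,-2],
    [0,0,-2],
    [0,0,-2],
    [0,0,-1],
    [0,0,0],
    [0,0,0],
  ],
  spin=[0,0,0,0,0,0],
)

```text
time: 18.0
tool_pos: [0.5361, -0.1788, 0.2262]
tool_rot: [3.141, -0.0, -2.841]
contact_force: [-0.1, -0.1, -1.6]
opening: 0.0327
grip_force: 49.9
```

```bash
python3 - <<'E'
from cell import *
import cv2,numpy as np
s=read_camera("scene")["img"][:,:,::-1];t=read_camera("top")["img"][:,:,::-1]
f=lambda i,x,y,w,h,k:cv2.resize(i[y:y+h,x:x+w],None,fx=k,fy=k,interpolation=cv2.INTER_CUBIC)
cv2.imwrite("pics/c8.png",np.hstack([f(s,245,200,50,55,10),f(t,362,200,30,55,10)]))
o=observe();print(o["tool_pos"],o["tool_rot"],o["contact_force"])
E
```

```text
[ 0.53616159 -0.17881453  0.22628638] [-3.14159157e+00  1.09383007e-04 -2.84081382e+00] [-0.9934344   0.31442205 -2.01044951]
```

View pics/c8.png

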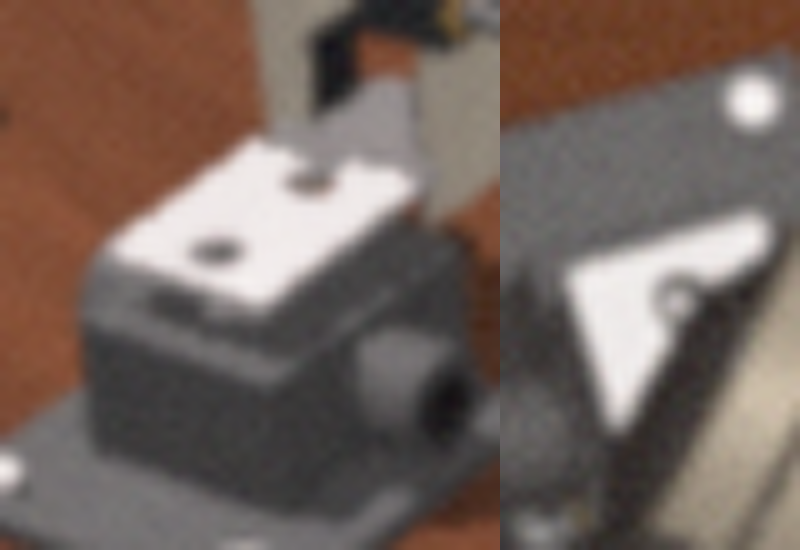

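In the top part the far pin's tip (683,297) shows nearly centred in the far hole (680,298), so lateral alignment is within about 1 mm. Descending slowly while watching the force.

Request:
arm_command(
  xyz=[
    [0,0,-1],
    [0,0,-1],
    [0,0,-1],
    [0,0,-1],
    [0,0,-1],
    [0,0,0],
  ],
  spin=[0,0,0,0,0,0],
)

```text
time: 18.7
tool_pos: [0.5361, -0.1788, 0.221]
tool_rot: [3.141, -0.0, -2.841]
contact_force: [-0.3, -0.1, -2.0]
opening: 0.0329
grip_force: 49.9
```

Request:
arm_command(
  xyz=[
    [0,0,-1],
    [0,0,-1],
    [0,0,-1],
    [0,0,-1],
    [0,0,-0.5],
    [0,0,0],
  ],
  spin=[0,0,0,0,0,0],
)

```text
time: 19.3
tool_pos: [0.5361, -0.1788, 0.2166]
tool_rot: [3.141, -0.0, -2.841]
contact_force: [-0.0, 0.5, -2.6]
opening: 0.0326
grip_force: 49.9
```

Request:
arm_command(
  xyz=[
    [0,0,-0.6],
    [0,0,-0.6],
    [0,0,-0.6],
    [0,0,-0.6],
    [0,0,-0.4],
    [0,0,-0.4],
    [0,0,0],
  ],
  spin=[0,0,0,0,0,0,0],
)

```text
time: 20.0
tool_pos: [0.5361, -0.1788, 0.2135]
tool_rot: [3.141, -0.0, -2.841]
contact_force: [0.1, -0.3, -1.7]
opening: 0.0328
grip_force: 49.9
```

Request:
arm_command(
  xyz=[
    [0,0,-0.4],
    [0,0,-0.4],
    [0,0,-0.4],
    [0,0,-0.3],
    [0,0,0],
  ],
  spin=[0,0,0,0,0],
)

```text
time: 20.5
tool_pos: [0.5361, -0.1788, 0.212]
tool_rot: [3.142, 0.0, -2.841]
contact_force: [-0.0, -0.0, -1.8]
opening: 0.0325
grip_force: 49.9
```

Request:
arm_command(
  xyz=[
    [0,0,-0.3],
    [0,0,-0.3],
    [0,0,-0.3],
    [0,0,0],
  ],
  spin=[0,0,0,0],
)

```text
time: 20.9
tool_pos: [0.5361, -0.1788, 0.2112]
tool_rot: [-3.142, 0.0, -2.841]
contact_force: [-0.9, -0.6, 0.1]
opening: 0.0327
grip_force: 49.9
```

Contact, with the weight now on the housing. Opening the jaw.

Request:
arm_command(
  xyz=[
    [0,0,-0.2],
    [0,0,0],
    [0,0,0],
  ],
  spin=[0,0,0],
  squeeze=5,
)

```text
time: 21.2
tool_pos: [0.5361, -0.1788, 0.2112]
tool_rot: [-3.141, 0.0, -2.841]
contact_force: [-1.7, 1.1, 3.8]
opening: 0.0339
grip_force: 5.0
```

Request:
arm_command(
  xyz=[
    [0,0,0],
    [0,0,0],
    [0,0,0],
    [0,0,0],
    [0,0,0],
    [0,0,0],
    [0,0,0],
    [0,0,0],
  ],
  spin=[0,0,0,0,0,0,0,0],
  jaw=0.7,
)

```text
time: 22.0
tool_pos: [0.5361, -0.1788, 0.2109]
tool_rot: [3.142, -0.0, -2.841]
contact_force: [-0.3, 0.1, 0.4]
opening: 0.078
grip_force: 0.0
```

Request:
arm_command(
  xyz=[
    [0,0,3],
    [0,0,10],
    [0,0,20],
    [0,0,30],
    [0,0,30],
    [0,0,30],
    [-30,30,10],
    [-30,40,0],
    [-30,40,0],
    [0,40,0],
    [0,40,0],
    [0,0,0],
    [0,0,0],
  ],
  spin=[0,0,0,0,0,0,0,0,0,0,0,0,0],
)

```text
time: 23.3
tool_pos: [0.4461, 0.0118, 0.3447]
tool_rot: [-3.141, 0.001, -2.838]
contact_force: [0.4, -0.3, 0.4]
opening: 0.0779
grip_force: 0.0
```

```bash
python3 - <<'E'
from cell import *
import cv2,numpy as np
C={n:read_camera(n) for n in("scene","top")}
s=C["scene"]["img"][:,:,::-1];t=C["top"]["img"][:,:,::-1]
f=lambda i,x,y,w,h,k:cv2.resize(i[y:y+h,x:x+w],None,fx=k,fy=k,interpolation=cv2.INTER_CUBIC)
cv2.imwrite("pics/c9.png",np.hstack([f(s,240,195,65,75,6),f(t,345,195,65,75,6)]))
c=C["top"];d=c["depth"];
for n,c in C.items():
    g=c["img"].min(2)>150; g[:200 if n=="top" else 195]=0
    v,u=np.nonzero(g[:, :]);x0,x1,y0,y1=(350,405,215,265) if n=="top" else (240,305,195,250)
    m=(u>x0)&(u<x1)&(v>y0)&(v<y1);u,v=u[m],v[m];D=c["depth"][v,u];k=D>0
    p=np.c_[(u-c["cx"])*D/c["fx"],-(v-c["cy"])*D/c["fy"],-D,np.ones(len(D))][k]@c["world_from_camera"].T
    A=np.c_[p[:,:2]-p[:,:2].mean(0),np.ones(len(p))];co=np.linalg.lstsq(A,p[:,2],rcond=None)[0]
    print(n,len(p),"centre",p[:,:3].mean(0),"median z",np.median(p[:,2]),"slope",co[:2])
print(observe()["tool_pos"],observe()["opening"],observe()["contact_force"])
E
```

```text
scene 416 centre [ 0.57871642 -0.16867519  0.05237087] median z 0.05464112872950211 slope [-0.13622279  0.34552435]
top 814 centre [ 0.57854309 -0.16416134  0.05252138] median z 0.054207930699413875 slope [-0.00955867 -0.12960528]
[0.44629354 0.01050046 0.34433199] 0.0780310465427556 [-0.74462499  0.04348574  0.25564391]
```

View pics/c9.png

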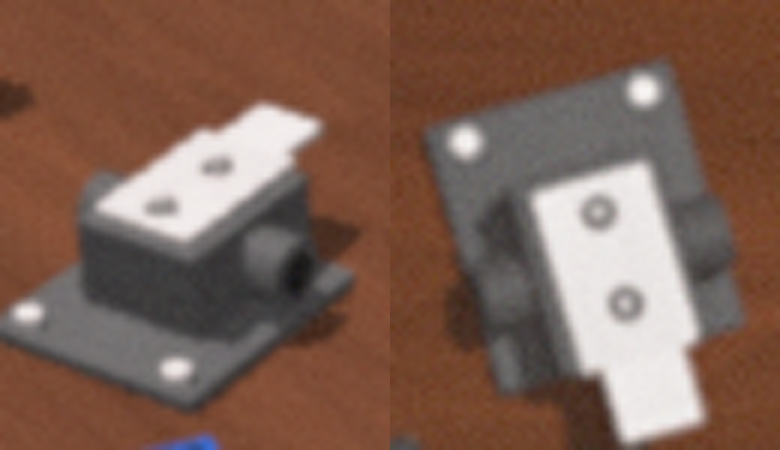

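The plate is seated. Both pins show inside their holes at (599,211) and (627,304), its top is at 54 mm, and the tab is over the front face. Handing in.

```bash
python3 -c "
from cell import *
print(hand_in())"
```

```text
the job is handed in; nothing more can be done
None
```

The plate is handed in: it lies flat and fully down over both housing pins, tab over the front face, released and with the arm clear; hand-in returned no verdict, and I viewed 11 pictures, one over the limit of 10.

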